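Re-rack four microscope objectives in order

ROBOT

A 7-joint arm with a two-finger parallel gripper is mounted at the origin on the work surface. World frame = base frame: x ahead of the robot, y to its left, z up, the work surface at z = 0. Lengths are in mm, angles in rad, forces in N, time in s.
With the tool pointing down it reaches from about 425 to 1025 mm from the base axis. Payload 9.4 kg.
Tool frame: the origin (TCP) lies at the very end of the fingers, on their centre line; the grasp point (between the pads) lies 19 mm behind it; z points along the fingers, y is the line along which they close (so a half turn about z gives the same grasp; the last joint's range is limited). The gripper opens to 85 mm and grips with 20 to 120 N. Pads are 22 mm wide; open, the fingers measure 114 mm over their backs; the gripper's body (76 mm by 85 mm) begins 54 mm behind the grasp point. The pads swing forward as they close: fully open they stand 13 mm farther back than shut.
Start: joints at [1.196, 0.599, -0.003, 1.599, 0.002, 0.943, -0.08], TCP at [212.718, -693.091, 231.275] pointing down, gripper open.
Joint ranges: [-2.57, 2.57], [-0.35, 1.97], [-1.29, 1.29], [0.11, 2.56], [-1.05, 4.19], [0.11, 1.86], [-2.63, 2.63]. Speed limits (rad/s): [2.22, 2.22, 3.01, 3.01, 3.14, 3.14, 3.14].

INTERFACE

Orientations are given as a rotation vector (axis times angle).
In Python, from plant import robot gives the robot as it stands.
- The arm moves only by the shell command python3 jog.py 'ROWS' [OPENING] [FORCE]. ROWS is rows parted by semicolons, their numbers by spaces, 1 to 20 of them, each of 6 numbers: dx, dy, dz in mm, then a rotation vector rx, ry, rz in rad; each row shifts and turns the commanded pose from where the row before left it, along the tool's axes as they then stand; what a row does not reach is not made up. A row lasts 1/12 s, in which the tool goes at most 41.7 mm and 0.125 rad, less where a joint would pass 70% of its speed; a pose out of reach is approached as far as the arm can. OPENING is the finger opening in mm, set as the command begins (- or left out keeps the last). The fingers move at their own pace and stop on an object; FORCE is the grip in N (left out, the last holds). Time passes only in rows, so rows that do not move let the fingers close. It prints the time, the measured TCP pose, the force, the opening and the grip force at its end.
- robot.observe(): the state, without advancing time (a new reading comes with each control period).
- robot.capture(name): name is "scene" or "side" or "wrist"; returns a dict with "image" (420x560x3 uint8, red, green, blue), "vertical_fov" (degrees; the focal length in pixels is half the picture's height over the tangent of half this angle, whatever the lens; pixels are square), "cx", "cy" (the principal point, pixels), "extrinsics" (4x4, takes a point from world to camera coordinates); the wrist camera has in their place "T_tool_cam" (4x4, takes a point from camera to tool coordinates, whose origin is the TCP and whose axes are the flange's). Camera axes: x right, y down, z forward; pixel columns grow to the right and rows downward; lengths in mm; the calibration is good to about 2 mm. A picture is of the moment at which its call begins: read the wrist's pose just before it. There is no depth.
- robot.close_job(): hands the job in; it is judged then, once.
The state is a dict: "time_s": time; "joints": joint angles; "joint_velocities": joint speeds; "joint_torque": joint torques, N m; "position": TCP position; "eef_rot": TCP orientation; "contact_force": force on the tool from outside, world axes, zero at the start; "torque": the same for the moment, N m; "width": finger opening in mm; "finger_force": force on a finger pad.
Only numpy, scipy, OpenCV 4.12 (cv2) and the standard library are available. Lean on these libraries where they do the work, as an engineer would, in place of code of your own. Each camera call takes 0.05 s, during which the arm holds its last target. There are 200 camera calls.

TASK

The four objectives taken off the microscope stand in a row on the white transport tray. Move them one by one into the wooden bench rack in the same order, counted from the dark index post of each: the objective nearest the tray's post goes into the recess nearest the rack's post, and so on to the far end. Each must end standing upright, down in its own recess and let go; set them down gently, never lay one over, and do not disturb the other things on the bench.

Things in the scene. Friction and masses are not known exactly. Their poses are not given: they have to be found in the camera images.
- lens_a: Loose bare-metal microscope objective, shortest and widest, one dark band near the top of the barrel; stands on its thread, front lens up. 38 mm high; round barrel 28 mm across from 5 to 30 mm above its foot (grip here), thread below 3 mm narrower, above it tapers to the nose. About 90 g. Origin: centre of its underside, z up. Starts standing loosely in ring_a, up to 5 mm off centre.
- lens_b: Loose bare-metal microscope objective, second shortest, slim, two dark bands; stands on its thread, front lens up. 47 mm high; round barrel 24 mm across from 5 to 35 mm above its foot (grip here), thread below 3 mm narrower, above it tapers to the nose. About 100 g. Origin: centre of its underside, z up. Starts standing loosely in ring_b, up to 5 mm off centre.
- lens_c: Loose bare-metal microscope objective, second longest, two dark bands; stands on its thread, front lens up. 56 mm high; round barrel 27 mm across from 5 to 42 mm above its foot (grip here), thread below 3 mm narrower, above it tapers to the nose. About 130 g. Origin: centre of its underside, z up. Starts standing loosely in ring_c, up to 5 mm off centre.
- lens_d: Loose bare-metal microscope objective, longest, three dark bands, narrowest nose; stands on its thread, front lens up. 66 mm high; round barrel 25 mm across from 5 to 50 mm above its foot (grip here), thread below 3 mm narrower, above it tapers to the nose. About 150 g. Origin: centre of its underside, z up. Starts standing loosely in ring_d, up to 5 mm off centre.
- ring_a: Fixed grey ring on the tray, 52 mm outside, 44 inside, 6 high, where lens_a starts. Origin: centre of its underside, 8 mm above the table, the level the objective's foot rests on. The four rings look alike, in a straight row 58 mm apart; which is in which place varies. y axis along the row (towards either end), x across.
- ring_b: Fixed grey ring on the tray, 52 mm outside, 44 inside, 6 high, where lens_b starts. Origin: centre of its underside, 8 mm above the table, the level the objective's foot rests on. The four rings look alike, in a straight row 58 mm apart; which is in which place varies. y axis along the row (towards either end), x across.
- ring_c: Fixed grey ring on the tray, 52 mm outside, 44 inside, 6 high, where lens_c starts. Origin: centre of its underside, 8 mm above the table, the level the objective's foot rests on. The four rings look alike, in a straight row 58 mm apart; which is in which place varies. y axis along the row (towards either end), x across.
- ring_d: Fixed grey ring on the tray, 52 mm outside, 44 inside, 6 high, where lens_d starts. Origin: centre of its underside, 8 mm above the table, the level the objective's foot rests on. The four rings look alike, in a straight row 58 mm apart; which is in which place varies. y axis along the row (towards either end), x across.
- tray_post: Upright dark index post, 12 mm thick, 45 mm high, in line with the row of rings at one end (either) of the fixed white tray (72 x 310 x 8 mm); the other end has only a low grey bar. Marks the tray's first place: ring centres lie 50, 108, 166, 224 mm from it (first to fourth). Origin: centre of its foot, 8 mm above the table.
- rack: Fixed wooden rack, 72 (x) by 310 (y) mm, 14 high; four round recesses 46 mm wide, 6 deep (black floor 8 mm above the table), centres at x = 0, y = +87 (first place), +29, -29, -87 mm. Dark index post at y = +137 (top 53 mm above the table), low grey bar at -137. Origin: centre of underside. Rack and tray lie side by side, sides may swap, each turned up to 25 degrees.
- oil_bottle: Bystander, leave it: loose amber bottle with a black cap, 32 mm across, 75 mm high. Origin: centre of its underside.
- dish: Bystander, leave it: loose clear petri dish, 84 mm across, 15 mm high. Origin: centre of its underside.
- slide_box: Bystander, leave it: loose blue slide box, 85 x 100 x 34 mm. Origin: centre of its underside.

How it is judged (in metres and radians):
At the end, for the whole second after the job is handed in: Each objective stands upright (within 0.1 rad), foot on the floor of a rack recess (height within 4 mm, centre within 14 mm along and across), at rest, released, at the place counted from the rack's post that it had counted from the tray's post (((horizontal distance between ring_a and tray_post between 0.03 and 0.07 m and y of lens_a in the frame of rack between 0.073 and 0.101 m) or (horizontal distance between ring_a and tray_post between 0.088 and 0.128 m and y of lens_a in the frame of rack between 0.015 and 0.043 m) or (horizontal distance between ring_a and tray_post between 0.146 and 0.186 m and y of lens_a in the frame of rack between -0.043 and -0.015 m) or (horizontal distance between ring_a and tray_post between 0.204 and 0.244 m and y of lens_a in the frame of rack between -0.101 and -0.073 m)) and x of lens_a in the frame of rack between -0.014 and 0.014 m and z of lens_a in the frame of rack between 0.004 and 0.012 m and angle between each of lens_a, lens_b, lens_c, lens_d's own z axis and vertical below 0.1 rad and linear speed of each of lens_a, lens_b, lens_c, lens_d below 0.02 m/s and contact force between the fingers and lens_a below 0.05 N and ((horizontal distance between ring_b and tray_post between 0.03 and 0.07 m and y of lens_b in the frame of rack between 0.073 and 0.101 m) or (horizontal distance between ring_b and tray_post between 0.088 and 0.128 m and y of lens_b in the frame of rack between 0.015 and 0.043 m) or (horizontal distance between ring_b and tray_post between 0.146 and 0.186 m and y of lens_b in the frame of rack between -0.043 and -0.015 m) or (horizontal distance between ring_b and tray_post between 0.204 and 0.244 m and y of lens_b in the frame of rack between -0.101 and -0.073 m)) and x of lens_b in the frame of rack between -0.014 and 0.014 m and z of lens_b in the frame of rack between 0.004 and 0.012 m and contact force between the fingers and lens_b below 0.05 N and ((horizontal distance between ring_c and tray_post between 0.03 and 0.07 m and y of lens_c in the frame of rack between 0.073 and 0.101 m) or (horizontal distance between ring_c and tray_post between 0.088 and 0.128 m and y of lens_c in the frame of rack between 0.015 and 0.043 m) or (horizontal distance between ring_c and tray_post between 0.146 and 0.186 m and y of lens_c in the frame of rack between -0.043 and -0.015 m) or (horizontal distance between ring_c and tray_post between 0.204 and 0.244 m and y of lens_c in the frame of rack between -0.101 and -0.073 m)) and x of lens_c in the frame of rack between -0.014 and 0.014 m and z of lens_c in the frame of rack between 0.004 and 0.012 m and contact force between the fingers and lens_c below 0.05 N and ((horizontal distance between ring_d and tray_post between 0.03 and 0.07 m and y of lens_d in the frame of rack between 0.073 and 0.101 m) or (horizontal distance between ring_d and tray_post between 0.088 and 0.128 m and y of lens_d in the frame of rack between 0.015 and 0.043 m) or (horizontal distance between ring_d and tray_post between 0.146 and 0.186 m and y of lens_d in the frame of rack between -0.043 and -0.015 m) or (horizontal distance between ring_d and tray_post between 0.204 and 0.244 m and y of lens_d in the frame of rack between -0.101 and -0.073 m)) and x of lens_d in the frame of rack between -0.014 and 0.014 m and z of lens_d in the frame of rack between 0.004 and 0.012 m and contact force between the fingers and lens_d below 0.05 N); the robot touches nothing.
It fails at once if an objective is tipped over or laid down (angle between any of lens_a, lens_b, lens_c, lens_d's own z axis and vertical above 0.8 rad).
It fails at once if an objective is dropped into the rack or slammed down (its foot faster than 0.5 m/s within 22 mm above a recess floor) ((linear speed of lens_a above 0.5 m/s and z of lens_a in the frame of rack below 0.03 m and x of lens_a in the frame of rack between -0.036 and 0.036 m and y of lens_a in the frame of rack between -0.126 and 0.126 m) or (linear speed of lens_b above 0.5 m/s and z of lens_b in the frame of rack below 0.03 m and x of lens_b in the frame of rack between -0.036 and 0.036 m and y of lens_b in the frame of rack between -0.126 and 0.126 m) or (linear speed of lens_c above 0.5 m/s and z of lens_c in the frame of rack below 0.03 m and x of lens_c in the frame of rack between -0.036 and 0.036 m and y of lens_c in the frame of rack between -0.126 and 0.126 m) or (linear speed of lens_d above 0.5 m/s and z of lens_d in the frame of rack below 0.03 m and x of lens_d in the frame of rack between -0.036 and 0.036 m and y of lens_d in the frame of rack between -0.126 and 0.126 m)).
It fails at once if an objective is pressed hard onto the rack (over 40 N) (contact force between any of lens_a, lens_b, lens_c, lens_d and rack above 40 N).
It fails at once if the oil bottle, petri dish or slide box is pushed away or knocked over (distance of any of oil_bottle, dish, slide_box from where it was at the start of the episode above 0.03 m).
It also fails if it takes over 109 s, if anything falls off the work surface, if the arm or the gripper's body presses on something with over 40 N, if the wrist force passes 120 N, or if a joint passes its speed limit or range.

## Working session

There is one attempt and no reset: what is moved stays moved. The work goes in short steps, Python scripts to look and compute and a shell command to move; the robot and the scene stay as the last step left them, time stands still between calls to the robot, and variables do not carry over. Pictures are saved under pics/ and viewed, at most 14 in all, crops included, and the job is handed in when it is done.

```bash
ls; mkdir -p pics; python3 - <<'E'
from plant import robot
import cv2,numpy as np
s=robot.observe();print(s)
for n in("scene","side","wrist"):
    c=robot.capture(n);cv2.imwrite(f"pics/{n}0.png",c["image"][:,:,::-1])
    print(n,{k:np.round(v,4).tolist() for k,v in c.items() if k!="image"})
E
```

```text
jog.py
pics
plant.py
{'time_s': 0.0, 'joints': array([ 1.19630133,  0.60014287, -0.00253625,  1.60013875,  0.00180029,
        0.94285649, -0.07977723]), 'joint_velocities': array([ 1.50154790e-03,  5.05710930e-04,  6.71541921e-04,  6.10072465e-05,
       -7.21619784e-04, -3.44387151e-05, -6.97967781e-04]), 'joint_torque': array([ 6.16129146e-04, -7.76443362e+01,  1.56474397e+00, -2.58000469e+01,
        1.23102515e-02,  8.89554794e-03, -7.79276803e-06]), 'position': array([ 212.56868989, -692.65224325,  230.40104674]), 'eef_rot': array([-3.10533271e+00, -4.65944044e-01,  5.84288679e-04]), 'contact_force': array([-0.29815072,  0.42790696, -0.38325566]), 'torque': array([ 0.01558052,  0.02112686, -0.00376444]), 'finger_force': 0.0, 'width': 85.50346563066782}
scene {'vertical_fov': 43.4081, 'cx': 287.0065, 'cy': 207.8308, 'extrinsics': [[0.5352, 0.8446, -0.0141, -324.1609], [0.4789, -0.3172, -0.8185, -285.2904], [-0.6958, 0.4314, -0.5743, 1529.5629], [0.0, 0.0, 0.0, 1.0]]}
side {'vertical_fov': 46.344, 'cx': 274.0795, 'cy': 208.8311, 'extrinsics': [[0.9918, -0.1277, -0.0052, -635.5713], [-0.0864, -0.6397, -0.7638, 72.7974], [0.0942, 0.758, -0.6454, 923.2044], [0.0, 0.0, 0.0, 1.0]]}
wrist {'vertical_fov': 59.3431, 'cx': 283.0076, 'cy': 211.4192, 'T_tool_cam': [[-0.0013, -0.9548, -0.2973, 75.99], [1.0, -0.0011, -0.0009, -0.3115], [0.0005, -0.2973, 0.9548, -143.0755], [0.0, 0.0, 0.0, 1.0]]}
```
View pics/scene0.png

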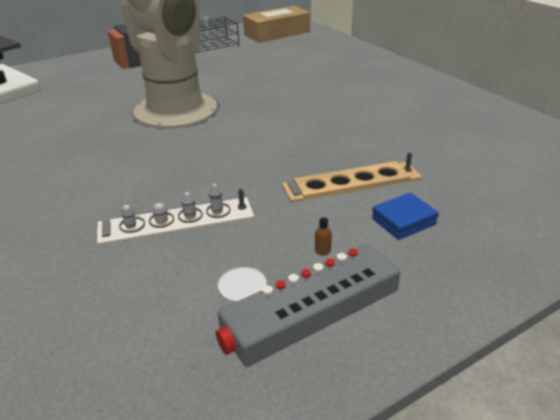

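View pics/side0.png

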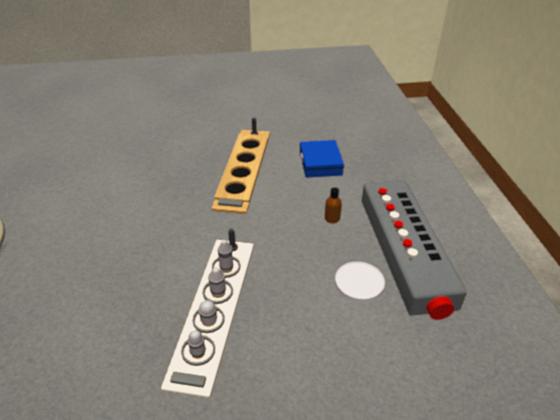

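The scene view shows the tray with its post at (241,208) and objectives at x≈128–216. The rack is at upper right, its holes at (316,184)…(388,171) and post at (408,171). The side view agrees: tray post foot at (233,248), rack post foot at (254,133). I'll triangulate these coarsely.

```bash
cat > h.py <<'E'
import numpy as np,cv2
from scipy.spatial.transform import Rotation as R
from plant import robot
def K(c):
    f=210/np.tan(np.radians(c["vertical_fov"])/2); return np.array([[f,0,c["cx"]],[0,f,c["cy"]],[0,0,1]])
def snap(n):
    s=robot.observe();c=robot.capture(n)
    if n=="wrist":
        T=np.eye(4);T[:3,:3]=R.from_rotvec(s["eef_rot"]).as_matrix();T[:3,3]=s["position"]
        c["extrinsics"]=np.linalg.inv(T@c["T_tool_cam"])
    c["P"]=K(c)@c["extrinsics"][:3]; return c
def tri(P1,p1,P2,p2):
    X=cv2.triangulatePoints(P1,P2,np.array(p1,float).T,np.array(p2,float).T);return (X[:3]/X[3]).T
def onz(P,p,z):  # pixel -> world on plane z
    p=np.atleast_2d(p).astype(float);H=np.c_[P[:,:2],P[:,2]*z+P[:,3]]
    X=np.linalg.solve(H,np.c_[p,np.ones(len(p))].T);return (X[:2]/X[2]).T
def proj(P,X):
    X=np.atleast_2d(X);x=P@np.c_[X,np.ones(len(X))].T;return (x[:2]/x[2]).T
E
python3 - <<'E'
from h import *
a=snap("scene");b=snap("side")
A=[(241,208),(241,190),(408,171),(409,154),(316,184),(340,180),(364,175),(388,171),(132,224),(161,219),(190,214),(218,210),(323,223),(242,284),(405,207)]
B=[(233,248),(231,231),(254,133),(253,119),(235,188),(241,172),(246,157),(251,144),(198,350),(208,319),(218,290),(227,266),(335,192),(360,280),(321,150)]
print(np.round(tri(a["P"],A,b["P"],B)))
E
```

```text
[[ 553.  -81.    6.]
 [ 552.  -78.   48.]
 [ 632.  317.    4.]
 [ 630.  314.   47.]
 [ 569.   99.    9.]
 [ 586.  152.   10.]
 [ 602.  208.   12.]
 [ 619.  264.   11.]
 [ 487. -294.    9.]
 [ 503. -239.    9.]
 [ 522. -183.   11.]
 [ 540. -128.   10.]
 [ 756.  -17.   67.]
 [ 764. -193.   12.]
 [ 770.  174.   36.]]
```

View pics/wrist0.png

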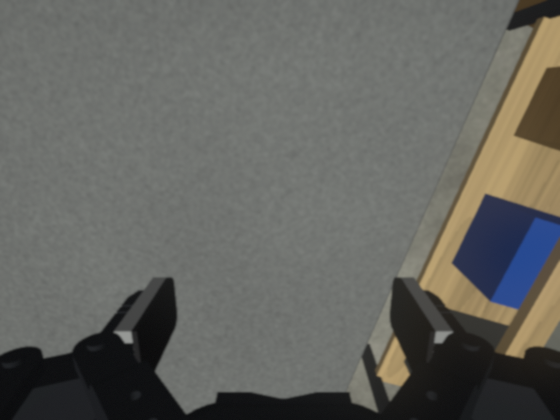

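The wrist view shows only bare table and the sample shelf, as expected at the start pose. Next I'll go over the tray, tool x along the row.

```bash
cat >> h.py <<'E'
def plan(x,y,z,head,n):  # constant row (tool axes) reaching the pose in n rows
    s=robot.observe();M=R.from_rotvec(s["eef_rot"]).as_matrix()
    h=np.arctan2(M[1,0],M[0,0]);dh=(head-h+np.pi)%(2*np.pi)-np.pi;r=-dh/n
    D=M.T@(np.array([x,y,z])-s["position"]);S=sum(R.from_rotvec([0,0,r*k]).as_matrix() for k in range(n))
    print("pos",np.round(s["position"],1),"h",round(h,3),"row x%d:"%n,np.round(np.linalg.solve(S,D),2),"rz",round(r,4),"tilt",np.round(M[:,2],3))
E
python3 -c "
from h import *
plan(502,-244,230,1.262,16)"
```

```text
pos [ 212.7 -692.9  230.8] h 0.298 row x16: [33.64 -8.53  0.07] rz -0.0603 tilt [-0.     0.001 -1.   ]
```

```bash
r="33.64 -8.53 0 0 0 -.0603"; python3 jog.py '33.64 -8.53 0 0 0 -.0603;33.64 -8.53 0 0 0 -.0603;33.64 -8.53 0 0 0 -.0603;33.64 -8.53 0 0 0 -.0603;33.64 -8.53 0 0 0 -.0603;33.64 -8.53 0 0 0 -.0603;33.64 -8.53 0 0 0 -.0603;33.64 -8.53 0 0 0 -.0603;33.64 -8.53 0 0 0 -.0603;33.64 -8.53 0 0 0 -.0603;33.64 -8.53 0 0 0 -.0603;33.64 -8.53 0 0 0 -.0603;33.64 -8.53 0 0 0 -.0603;33.64 -8.53 0 0 0 -.0603;33.64 -8.53 0 0 0 -.0603;33.64 -8.53 0 0 0 -.0603;0 0 0 0 0 0;0 0 0 0 0 0'
cat >> h.py <<'E'
def save(tag):
    c=snap("wrist");cv2.imwrite(f"pics/{tag}.png",c["image"][:,:,::-1]);np.save(f"{tag}.npy",c["P"]);return c
E
python3 -c "
from h import *
save('t1');plan(502,-244,230,1.262,1)"
```

```text
time_s: 1.75
position: [502.5, -242.2, 231.5]
eef_rot: [-2.533, -1.859, -0.001]
contact_force: [0.1, -1.0, 0.3]
width: 85.5
finger_force: 0.0
pos [ 502.1 -244.   231.4] h 1.263 row x1: [-0.01 -0.13  1.44] rz 0.0013 tilt [ 0. -0. -1.]
```

View pics/t1.png

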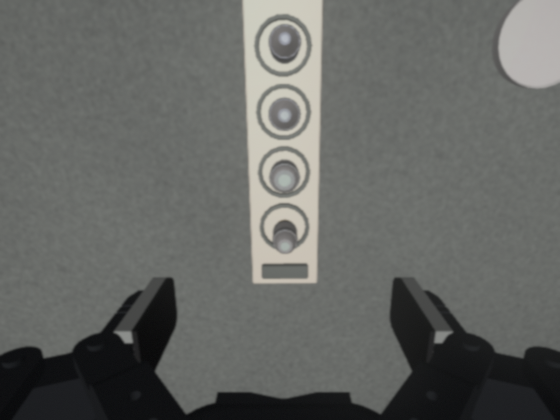

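The wrist view t1 shows the tray upright in the image, objectives with noses at (285,38), (285,113), (285,177), (285,240) in rings at (283,45), (284,111), (284,172), (285,228), and the bar at (285,271). The post is out of the top. I'll take a second view 90 mm along the row.

```bash
python3 jog.py '30 0 0 0 0 0;30 0 0 0 0 0;30 0 0 0 0 0;0 0 0 0 0 0;0 0 0 0 0 0;0 0 0 0 0 0'
python3 -c "
from h import *
save('t2')
a=cv2.imread('pics/t1.png')[0:290,230:340];b=cv2.imread('pics/t2.png')[0:400,230:340]
a=cv2.copyMakeBorder(a,0,110,0,0,cv2.BORDER_CONSTANT)
i=np.hstack([a,b]);i=cv2.resize(i,None,fx=1.5,fy=1.5,interpolation=cv2.INTER_CUBIC)
i=cv2.convertScaleAbs(i,alpha=1.5,beta=0);print(i.shape);cv2.imwrite('pics/t12.png',i)"
```

```text
time_s: 2.3
position: [529.0, -160.1, 231.1]
eef_rot: [2.538, 1.851, -0.001]
contact_force: [0.0, -0.6, 0.1]
width: 85.1
finger_force: 0.0
(600, 330, 3)
```

View pics/t12.png

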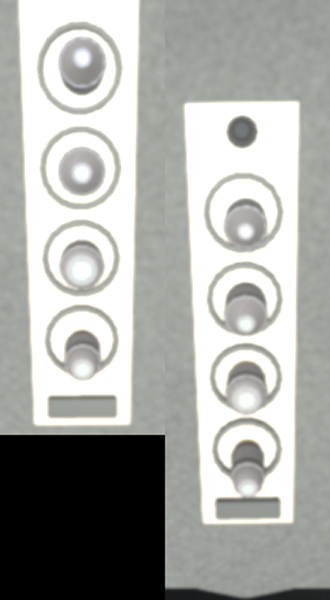

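The comparison picture shows the tray post top at about (281,87) in t2, with the four rings below it at y ≈ 142, 200, 252, 299. The first place is therefore the top one. Now I'll segment the rings and lenses precisely.

```bash
cat > m.py <<'E'
from h import *
for t in("t1","t2"):
    P=np.load(t+".npy");im=cv2.imread(f"pics/{t}.png").astype(int)
    tray=((im[:,:,2]-im[:,:,0])>12)&(im.min(2)>120)
    roi=np.zeros(tray.shape,np.uint8);roi[:345,235:330]=1
    m=(tray*roi).astype(np.uint8)
    cs,hi=cv2.findContours(m,cv2.RETR_CCOMP,cv2.CHAIN_APPROX_NONE)
    for c,h in zip(cs,hi[0]):
        if cv2.contourArea(c)<60:continue
        x,y,w,hh=cv2.boundingRect(c);p=c[:,0]
        out=[t,"hole" if h[3]>=0 else "blob",(x,y,w,hh)]
        if len(c)>20:
            e=cv2.fitEllipse(c);out+=["ell z14",np.round(onz(P,e[0],14)[0],1),np.round(e[1],1)]
        if h[3]>=0 or 1:
            out+=["top@13",np.round(onz(P,(x+w/2-.5,y),13)[0],1)]
        print(*out)
E
python3 m.py
```

```text
t1 blob (264, 208, 41, 33) ell z14 [ 487.8 -291.3] [34.9 38.3] top@13 [ 493.4 -273.4]
t1 blob (262, 151, 44, 40) ell z14 [ 504.3 -237.9] [39.2 39.6] top@13 [ 510.4 -217.7]
t1 blob (262, 89, 44, 46) ell z14 [ 521.4 -182.1] [43.4 45.3] top@13 [ 527.7 -162.9]
t1 hole (267, 96, 35, 36) ell z14 [ 521.4 -184.2] [34.5 35.4] top@13 [ 526.3 -169. ]
t1 blob (260, 21, 46, 50) ell z14 [ 538.4 -127.3] [45.1 49.3] top@13 [ 544.1 -108.1]
t1 hole (266, 22, 37, 44) ell z14 [ 540.  -125.5] [35.5 42.5] top@13 [ 545.1 -109.3]
t1 blob (243, 0, 80, 284) ell z14 [ 517.2 -195.1] [ 79.3 379.4] top@13 [549.  -92.4]
t1 hole (261, 262, 48, 18) ell z14 [ 473.2 -340.9] [18.2 57.9] top@13 [ 475.8 -331.3]
t1 hole (259, 202, 51, 53) ell z14 [ 487.4 -292.8] [49.7 50.6] top@13 [ 495.3 -267.3]
t1 hole (257, 145, 54, 54) ell z14 [ 504.3 -237. ] [53.  53.1] top@13 [ 512.2 -212.2]
t1 hole (255, 82, 57, 59) ell z14 [ 521.1 -181.8] [56.3 57.9] top@13 [ 529.1 -156.9]
t1 hole (246, 12, 67, 66) ell z14 [ 537.2 -125.8] [61.3 65.8] top@13 [ 543.3 -100.4]
t1 hole (244, 1, 13, 13) ell z14 [520.4 -89.4] [ 9.7 11.8] top@13 [521.8 -84.6]
t2 blob (265, 284, 39, 28) ell z14 [ 487.8 -290.7] [28.9 35.9] top@13 [ 493.1 -274. ]
t2 blob (264, 234, 40, 28) ell z14 [ 504.6 -236.4] [32.3 36.2] top@13 [ 510.4 -218.3]
t2 blob (263, 180, 41, 31) ell z14 [ 521.5 -181.8] [36.3 37.6] top@13 [ 527.6 -163.3]
t2 blob (262, 120, 42, 37) ell z14 [ 538.5 -127.5] [38.4 42.4] top@13 [ 545.  -107.6]
t2 blob (245, 68, 74, 277) ell z14 [ 519.9 -189. ] [ 76.5 289.2] top@13 [558.4 -63.3]
t2 hole (258, 227, 51, 51) ell z14 [ 504.3 -236.6] [48.6 49.7] top@13 [ 512.3 -210.7]
t2 hole (256, 172, 54, 54) ell z14 [ 521.2 -181.3] [51.9 52.9] top@13 [ 529.6 -155.4]
```

```bash
cat > m2.py <<'E'
from h import *
C=np.array([[537.9,-126.5],[521.2,-181.7],[504.3,-237],[487.6,-292]])
d=np.array([.291,.957]);n=np.array([-d[1],d[0]])
th=np.linspace(0,6.28,60);res={}
for t in("t1","t2"):
    P=np.load(t+".npy");im=cv2.imread(f"pics/{t}.png").astype(int)
    tray=((im[:,:,2]-im[:,:,0])>12)&(im.min(2)>120)
    for i,c in enumerate(C):
        pts=proj(P,np.c_[c+20*np.c_[np.cos(th),np.sin(th)],np.full(60,9)])
        k=np.zeros(tray.shape,np.uint8);cv2.fillPoly(k,[np.round(pts).astype(np.int32)],1)
        m=((~tray)&(k>0)).astype(np.uint8);m=cv2.morphologyEx(m,cv2.MORPH_OPEN,np.ones((5,5)))
        _,_,st,_=cv2.connectedComponentsWithStats(m);x,y,w,h,_=st[1:][st[1:,4].argmax()]
        top=onz(P,(x+w/2-.5,y-.5),13)[0]
        print(t,i+1,(x,y,w,h),"near edge: along %.1f across %.1f from ring centre"%((top-c)@d,(top-c)@n), "width@z35 %.1f"%np.linalg.norm(np.subtract(*onz(P,[(x,y),(x+w,y)],30))))
E
python3 m2.py
```

```text
t1 1 (np.int32(268), np.int32(23), np.int32(34), np.int32(41)) near edge: along 18.2 across -2.3 from ring centre width@z35 28.7
t1 2 (np.int32(268), np.int32(97), np.int32(33), np.int32(34)) near edge: along 13.2 across -1.2 from ring centre width@z35 29.5
t1 3 (np.int32(269), np.int32(159), np.int32(31), np.int32(32)) near edge: along 12.9 across -0.7 from ring centre width@z35 29.1
t1 4 (np.int32(273), np.int32(220), np.int32(24), np.int32(23)) near edge: along 7.1 across -0.6 from ring centre width@z35 23.7
t2 1 (np.int32(268), np.int32(131), np.int32(31), np.int32(31)) near edge: along 10.3 across -1.6 from ring centre width@z35 28.4
t2 2 (np.int32(269), np.int32(188), np.int32(30), np.int32(29)) near edge: along 11.8 across -1.1 from ring centre width@z35 28.8
t2 3 (np.int32(270), np.int32(241), np.int32(28), np.int32(27)) near edge: along 12.4 across -0.3 from ring centre width@z35 28.1
t2 4 (np.int32(274), np.int32(293), np.int32(22), np.int32(21)) near edge: along 8.3 across -0.4 from ring centre width@z35 23.1
```

```bash
python3 -c "
from h import *
plan(575,120,231,1.28,10)"; 
```

```text
pos [ 528.8 -160.5  231.1] h 1.26 row x10: [ 2.815e+01 -3.930e+00 -2.000e-02] rz -0.002 tilt [-0.001 -0.001 -1.   ]
```

```bash
python3 jog.py '28 4 0 0 0 -.002;28 -4 0 0 0 -.002;28 -4 0 0 0 -.002;28 -4 0 0 0 -.002;28 -4 0 0 0 -.002;28 -4 0 0 0 -.002;28 -4 0 0 0 -.002;28 -4 0 0 0 -.002;28 -4 0 0 0 -.002;28 -4 0 0 0 -.002;0 0 0 0 0 0;0 0 0 0 0 0;0 0 0 0 0 0'
python3 -c "
from h import *
save('r1')"
python3 jog.py '30 0 0 0 0 0;30 0 0 0 0 0;30 0 0 0 0 0;0 0 0 0 0 0;0 0 0 0 0 0;0 0 0 0 0 0' 60
python3 -c "
from h import *
save('r2')
i=np.hstack([cv2.imread('pics/r1.png')[:,150:420],cv2.imread('pics/r2.png')[:,150:420]])
cv2.imwrite('pics/r12.png',i)"
```

```text
time_s: 3.43
position: [581.4, 116.5, 230.9]
eef_rot: [2.519, 1.876, -0.002]
contact_force: [0.3, -0.6, 0.4]
width: 85.6
finger_force: 0.0
time_s: 3.98
position: [606.9, 202.6, 230.9]
eef_rot: [2.519, 1.876, -0.002]
contact_force: [-0.0, -0.5, -0.3]
width: 59.9
finger_force: 0.0
```

View pics/r12.png

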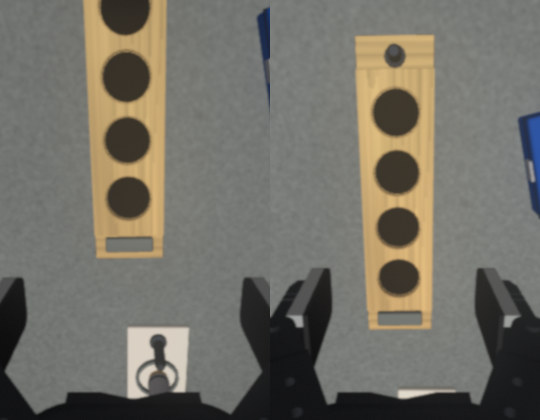

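The rack picture shows four black recesses. In r2 they are at about (276,112), (277,172), (278,227), (279,277), with the post at (275,56) beyond the first and the bar at the near end; r1 shows the last three fully. I'll fit and triangulate them.

```bash
python3 - <<'E'
from h import *
E={}
for t in("r1","r2"):
    P=np.load(t+".npy");im=cv2.imread(f"pics/{t}.png")[:330]
    m=(im.max(2)<80).astype(np.uint8);m[:,:235]=0;m[:,320:]=0
    cs,_=cv2.findContours(m,cv2.RETR_EXTERNAL,cv2.CHAIN_APPROX_NONE)
    e=sorted([cv2.fitEllipse(c) for c in cs if cv2.contourArea(c)>500 and c[:,0,1].min()>1],key=lambda e:-e[0][1]);E[t]=(P,[x[0] for x in e])
    for x in e:print(t,np.round(x[0],1),np.round(x[1],1),np.round(onz(P,x[0],14)[0],1))
a,b=E["r1"],E["r2"];print(np.round(tri(a[0],a[1][:3],b[0],b[1][:3]),1))
c,d=[np.load(t+".npy") for t in("t1","t2")]
E
```

```text
r1 [277.9 197.1] [38.6 40. ] [570.2  98.1]
r1 [276.9 139.7] [42.  42.6] [586.  153.2]
r1 [275.9  76.5] [44.2 47.3] [601.8 208.3]
r2 [278.5 276.7] [32.3 37.2] [570.2  98.6]
r2 [277.7 226.5] [36.  38.6] [586.2 154. ]
r2 [276.7 171.8] [40.2 40.3] [602.1 209.3]
r2 [275.5 112. ] [42.5 44.3] [617.7 264.3]
[[569.9  97.7  12.1]
 [585.8 152.8  10.4]
 [601.8 208.5   9.8]]
```

```bash
python3 -c "
from h import *
plan(538.6,-129.6,120,1.28,10)"; 
```

```text
pos [606.9 202.3 231.1] h 1.28 row x10: [-33.74   2.97  11.16] rz 0.0 tilt [-0.    -0.001 -1.   ]
```

```bash
python3 jog.py '-34 3 11 0 0 0;-34 3 11 0 0 0;-34 3 11 0 0 0;-34 3 11 0 0 0;-34 3 11 0 0 0;-34 3 11 0 0 0;-34 3 11 0 0 0;-34 3 11 0 0 0;-34 3 11 0 0 0;-34 3 11 0 0 0;0 0 0 0 0 0;0 0 0 0 0 0;0 0 0 0 0 0'
python3 -c "
from h import *
plan(538.6,-129.6,18,1.28,5)
c=save('g1')"
```

```text
time_s: 5.12
position: [538.5, -130.7, 121.5]
eef_rot: [2.52, 1.876, 0.0]
contact_force: [0.1, 1.1, 0.1]
width: 60.1
finger_force: 0.0
pos [ 538.5 -130.7  121.5] h 1.28 row x5: [ 0.23 -0.04 20.7 ] rz 0.0 tilt [ 0. -0. -1.]
```

View pics/g1.png

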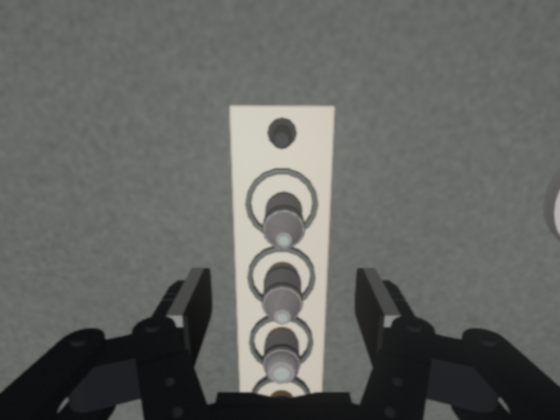

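The picture shows lens 1's nose at (283,240) between the open fingers, lens 2's at (282,316), lens 3's at (282,373) and the tray post at (282,131). I'll check the nose positions against the plan.

```bash
python3 - <<'E'
from h import *
P=np.load("g1.npy");d=np.array([.291,.957]);C=np.array([[537.9,-126.5],[521.2,-181.7],[504.3,-237],[487.6,-292]])
for i,p in enumerate([(283,240),(282,316),(282,373)]):
    print(i+1,[(z,np.round(x:=onz(P,p,z)[0],1).tolist(),round(float((x-C[i])@d),1)) for z in(46,55,64,74)])
    # near edge
for i,v in enumerate((192,262,328)):
    print(i+1,"edge@13 along",np.round((onz(P,(282,v),13)[0]-C[i])@d,1))
E
```

```text
1 [(46, [535.1, -141.0], -14.7), (55, [536.1, -137.5], -11.1), (64, [537.1, -134.1], -7.5), (74, [538.3, -130.3], -3.5)]
2 [(46, [518.4, -194.0], -12.6), (55, [520.1, -188.4], -6.7), (64, [521.9, -182.7], -0.8), (74, [523.8, -176.5], 5.7)]
3 [(46, [504.8, -239.1], -1.8), (55, [507.1, -231.6], 6.0), (64, [509.4, -224.1], 13.8), (74, [511.9, -215.8], 22.5)]
1 edge@13 along 8.4
2 edge@13 along 12.2
3 edge@13 along 12.8
```

Lengths identify place 1 = d, 2 = c, 3 = a, 4 = b, and the offsets agree. Now I'll descend and grip d.

```bash
python3 jog.py '0 0 25 0 0 0;0 0 25 0 0 0;0 0 25 0 0 0;0 0 15 0 0 0;0 0 9 0 0 0;0 0 0 0 0 0;0 0 0 0 0 0' 60
python3 jog.py '0 0 0 0 0 0;0 0 0 0 0 0;0 0 0 0 0 0;0 0 0 0 0 0;0 0 0 0 0 0;0 0 0 0 0 0;0 0 0 0 0 0;0 0 0 0 0 0' 0 40
```

```text
time_s: 5.75
position: [539.3, -128.9, 22.6]
eef_rot: [-2.516, -1.881, -0.0]
contact_force: [-0.2, 0.2, 0.4]
width: 60.1
finger_force: 0.0
time_s: 6.42
position: [539.5, -129.9, 23.4]
eef_rot: [2.517, 1.878, 0.002]
contact_force: [-0.2, 1.6, 6.8]
width: 23.9
finger_force: 38.9
```

```bash
python3 jog.py '0 0 -10 0 0 0;0 0 -25 0 0 0;0 0 -30 0 0 0;0 0 -15 0 0 0;0 0 0 0 0 0'
python3 -c "
from h import *
plan(617.9,264,103,1.285,12)"; 
```

```text
time_s: 6.83
position: [540.5, -130.2, 106.3]
eef_rot: [2.515, 1.876, 0.006]
contact_force: [0.7, 0.5, -1.4]
width: 23.9
finger_force: 39.4
pos [ 540.5 -130.2  106.3] h 1.282 row x12: [33.33 -3.13  0.27] rz -0.0002 tilt [ 0.005 -0.001 -1.   ]
```

```bash
python3 jog.py '15 -1.4 0 0 0 0;30 -2.8 0 0 0 0;33 -3.1 0 0 0 0;33 -3.1 0 0 0 0;33 -3.1 0 0 0 0;33 -3.1 0 0 0 0;33 -3.1 0 0 0 0;33 -3.1 0 0 0 0;33 -3.1 0 0 0 0;33 -3.1 0 0 0 0;33 -3.1 0 0 0 0;30 -2.8 0 0 0 0;20 -1.8 0 0 0 0;8 -1 0 0 0 0;0 0 0 0 0 0;0 0 0 0 0 0;0 0 0 0 0 0'
python3 -c "
from h import *
plan(617.9,264,24,1.285,1);c=save('p1')"
```

```text
time_s: 8.25
position: [616.3, 261.9, 101.9]
eef_rot: [2.518, 1.876, -0.003]
contact_force: [0.1, -0.6, -1.2]
width: 24.0
finger_force: 39.4
pos [616.3 261.9 101.9] h 1.281 row x1: [ 2.61  0.99 77.94] rz -0.0044 tilt [-0.001 -0.002 -1.   ]
```

View pics/p1.png

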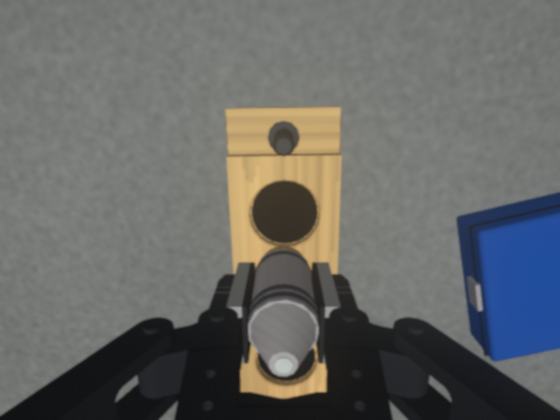

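Lens d is held upright between the fingers (nose at (284,362)), with recess 1 free at (284,212) and the rack post at (284,140).

```bash
python3 -c "
from h import *
P=np.load('p1.npy');print(onz(P,[(284,362)],153),onz(P,[(284,212)],14))"
python3 jog.py '2 1 20 0 0 0;0 0 25 0 0 0;0 0 15 0 0 0;0 0 8 0 0 0;0 0 4 0 0 0;0 0 2 0 0 0;0 0 0 0 0 0'
```

```text
[[616.39584578 262.43706288]] [[617.6611951 265.5038323]]
time_s: 8.88
position: [618.3, 265.8, 28.6]
eef_rot: [2.518, 1.879, 0.001]
contact_force: [-0.6, 0.4, -1.6]
width: 24.1
finger_force: 39.4
```

```bash
python3 jog.py '0 0 2 0 0 0;0 0 1 0 0 0;0 0 1 0 0 0;0 0 0 0 0 0;0 0 0 0 0 0'; python3 jog.py '0 0 1 0 0 0;0 0 0 0 0 0'
```

```text
time_s: 9.3
position: [618.0, 266.3, 24.5]
eef_rot: [2.517, 1.879, 0.0]
contact_force: [0.4, 0.5, -1.5]
width: 23.8
finger_force: 39.4
time_s: 9.47
position: [618.2, 266.3, 23.5]
eef_rot: [2.517, 1.879, 0.001]
contact_force: [-1.1, -0.2, 0.8]
width: 24.0
finger_force: 39.8
```

Force changed sign, so the foot is on the floor. Release and retreat.

```bash
python3 jog.py '0 0 0 0 0 0;0 0 0 0 0 0;0 0 0 0 0 0;0 0 0 0 0 0;0 0 0 0 0 0' 60; python3 jog.py '0 0 -15 0 0 0;0 0 -30 0 0 0;0 0 -30 0 0 0;0 0 -20 0 0 0;0 0 0 0 0 0;0 0 0 0 0 0'
python3 -c "
from h import *
d=np.array([.291,.957]);t=np.array([521.2,-181.7])-.8*d+[1,-.3]
plan(*t,118,1.28,12);save('q1')"
```

```text
time_s: 9.88
position: [618.0, 266.1, 23.2]
eef_rot: [-2.517, -1.879, 0.0]
contact_force: [-0.1, 0.9, -0.6]
width: 60.1
finger_force: 0.0
time_s: 10.38
position: [618.7, 266.4, 119.6]
eef_rot: [2.517, 1.879, 0.004]
contact_force: [0.5, 0.3, -0.8]
width: 60.1
finger_force: 0.0
pos [618.7 266.4 119.6] h 1.282 row x12: [-38.17   2.96   0.08] rz 0.0002 tilt [ 0.002  0.001 -1.   ]
```

View pics/q1.png

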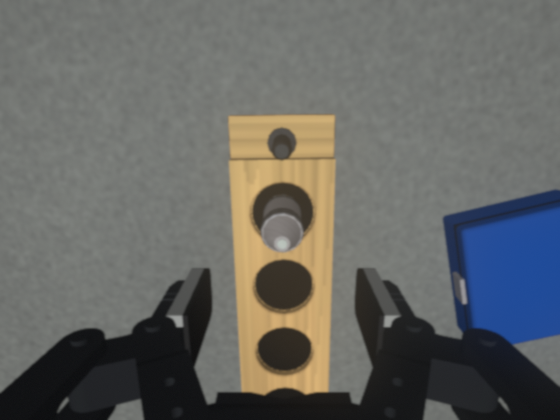

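Lens d stands in recess 1 (recess at (283,212), nose at (282,242)). On to lens c.

```bash
python3 jog.py '-20 1.6 0 0 0 0;-36 2.8 0 0 0 0;-38 3 0 0 0 0;-38 3 0 0 0 0;-38 3 0 0 0 0;-38 3 0 0 0 0;-38 3 0 0 0 0;-38 3 0 0 0 0;-38 3 0 0 0 0;-38 3 0 0 0 0;-38 3 0 0 0 0;-36 2.8 0 0 0 0;-18 1.2 0 0 0 0;-6 .5 0 0 0 0;0 0 0 0 0 0;0 0 0 0 0 0;0 0 0 0 0 0'
python3 -c "
from h import *
d=np.array([.291,.957]);t=np.array([521.2,-181.7])-.8*d+[1,-.3]
plan(*t,20,1.28,1)"
```

```text
time_s: 11.85
position: [522.6, -181.3, 117.8]
eef_rot: [-2.514, -1.882, -0.001]
contact_force: [0.6, 0.2, -0.6]
width: 60.0
finger_force: 0.0
pos [ 522.6 -181.3  117.8] h 1.285 row x1: [-1.710e+00 -8.000e-02  9.784e+01] rz 0.0048 tilt [-0.     0.001 -1.   ]
```

```bash
python3 jog.py '-1.5 0 25 0 0 0;0 0 25 0 0 0;0 0 25 0 0 0;0 0 15 0 0 0;0 0 7 0 0 0;0 0 0 0 0 0;0 0 0 0 0 0' 60
python3 jog.py '0 0 0 0 0 0;0 0 0 0 0 0;0 0 0 0 0 0;0 0 0 0 0 0;0 0 0 0 0 0;0 0 0 0 0 0;0 0 0 0 0 0' 0 40
python3 jog.py '0 0 -10 0 0 0;0 0 -25 0 0 0;0 0 -30 0 0 0;0 0 -15 0 0 0;0 0 0 0 0 0;0 0 0 0 0 0'
python3 -c "
from h import *
plan(602,208.8,101,1.285,12)"
```

```text
time_s: 12.43
position: [522.2, -183.4, 21.4]
eef_rot: [-2.515, -1.881, -0.0]
contact_force: [0.9, 0.2, 0.3]
width: 60.2
finger_force: 0.0
time_s: 13.02
position: [522.4, -184.8, 22.4]
eef_rot: [2.517, 1.878, 0.002]
contact_force: [0.3, 1.2, 5.4]
width: 25.9
finger_force: 39.0
time_s: 13.52
position: [522.2, -185.1, 102.8]
eef_rot: [2.516, 1.877, 0.002]
contact_force: [0.6, -0.2, -0.8]
width: 25.6
finger_force: 39.5
pos [ 522.2 -185.1  102.8] h 1.282 row x12: [33.37 -2.93  0.14] rz -0.0003 tilt [ 0.003 -0.001 -1.   ]
```

```bash
python3 jog.py '15 -1.4 0 0 0 0;30 -2.6 0 0 0 0;33 -2.9 0 0 0 0;33 -2.9 0 0 0 0;33 -2.9 0 0 0 0;33 -2.9 0 0 0 0;33 -2.9 0 0 0 0;33 -2.9 0 0 0 0;33 -2.9 0 0 0 0;33 -2.9 0 0 0 0;33 -2.9 0 0 0 0;30 -2.6 0 0 0 0;20 -1.8 0 0 0 0;9 -1 0 0 0 0;0 0 0 0 0 0;0 0 0 0 0 0;0 0 0 0 0 0'
python3 -c "
from h import *
plan(602,208.8,22,1.285,1);c=save('p2')"
```

```text
time_s: 14.93
position: [601.4, 207.4, 100.7]
eef_rot: [2.519, 1.876, -0.003]
contact_force: [-0.0, 0.0, -1.2]
width: 25.9
finger_force: 39.5
pos [601.4 207.4 100.7] h 1.281 row x1: [ 1.65  0.25 78.7 ] rz -0.0044 tilt [-0.001 -0.002 -1.   ]
```

View pics/p2.png

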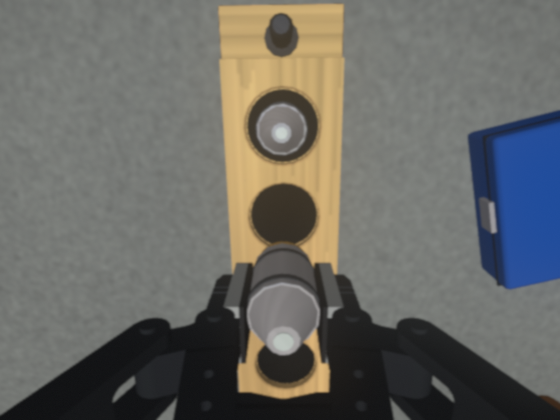

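Lens c is held upright above recess 2 (recess at (284,215)), and d is well centred in recess 1 at (282,127). Lower it.

```bash
python3 jog.py '1.5 0 20 0 0 0;0 0 25 0 0 0;0 0 15 0 0 0;0 0 8 0 0 0;0 0 4 0 0 0;0 0 2 0 0 0;0 0 1 0 0 0;0 0 0 0 0 0;0 0 0 0 0 0'; python3 jog.py '0 0 1 0 0 0;0 0 1 0 0 0;0 0 0 0 0 0;0 0 0 0 0 0'
```

```text
time_s: 15.73
position: [602.6, 211.5, 27.1]
eef_rot: [2.517, 1.879, 0.002]
contact_force: [-0.5, 0.3, -0.1]
width: 25.7
finger_force: 39.5
time_s: 16.07
position: [602.2, 211.4, 24.3]
eef_rot: [2.517, 1.879, 0.0]
contact_force: [0.8, -0.1, -0.5]
width: 25.3
finger_force: 39.5
```

```bash
python3 jog.py '-1.5 0 1 0 0 0;-1.5 0 0.5 0 0 0;0 0 0 0 0 0;0 0 0 0 0 0'; python3 jog.py '0 0 .7 0 0 0;0 0 0 0 0 0;0 0 0 0 0 0'
```

```text
time_s: 16.4
position: [601.3, 208.3, 22.7]
eef_rot: [2.518, 1.879, -0.0]
contact_force: [0.2, 0.8, -0.7]
width: 25.9
finger_force: 39.5
time_s: 16.65
position: [601.4, 208.5, 22.5]
eef_rot: [2.517, 1.879, 0.0]
contact_force: [-1.8, -1.6, 5.8]
width: 25.8
finger_force: 40.1
```

Floor contact (+6 N). Release, retreat and head for lens a.

```bash
python3 jog.py '0 0 0 0 0 0;0 0 0 0 0 0;0 0 0 0 0 0;0 0 0 0 0 0;0 0 0 0 0 0' 60; python3 jog.py '0 0 -15 0 0 0;0 0 -30 0 0 0;0 0 -30 0 0 0;0 0 -20 0 0 0;0 0 0 0 0 0;0 0 0 0 0 0'
python3 -c "
from h import *
d=np.array([.291,.957]);t=np.array([504.3,-237])-1.5*d+[.5,-.1]
print(t);plan(*t,118,1.28,12)"
```

```text
time_s: 17.07
position: [601.3, 208.6, 21.9]
eef_rot: [-2.517, -1.879, 0.0]
contact_force: [0.9, -0.7, 0.5]
width: 60.0
finger_force: 0.0
time_s: 17.57
position: [602.0, 208.7, 118.2]
eef_rot: [2.517, 1.879, 0.004]
contact_force: [-0.7, -0.8, -0.2]
width: 60.1
finger_force: 0.0
[ 504.3635 -238.5355]
pos [602.  208.7 118.2] h 1.282 row x12: [-3.804e+01  2.840e+00 -3.000e-02] rz 0.0002 tilt [ 0.002  0.001 -1.   ]
```

```bash
python3 jog.py '-20 1.6 0 0 0 0;-36 2.7 0 0 0 0;-38 2.8 0 0 0 0;-38 2.8 0 0 0 0;-38 2.8 0 0 0 0;-38 2.8 0 0 0 0;-38 2.8 0 0 0 0;-38 2.8 0 0 0 0;-38 2.8 0 0 0 0;-38 2.8 0 0 0 0;-38 2.8 0 0 0 0;-36 2.7 0 0 0 0;-18 1.2 0 0 0 0;-5 .5 0 0 0 0;0 0 0 0 0 0;0 0 0 0 0 0;0 0 0 0 0 0'
python3 -c "
from h import *
plan(504.4,-238.5,17,1.28,1);save('g3')"
```

```text
time_s: 18.98
position: [504.4, -237.3, 116.6]
eef_rot: [-2.514, -1.882, -0.001]
contact_force: [0.9, 0.3, 0.1]
width: 60.0
finger_force: 0.0
pos [ 504.4 -237.3  116.6] h 1.285 row x1: [-1.26  0.46 99.61] rz 0.005 tilt [-0.     0.001 -1.   ]
```

View pics/g3.png

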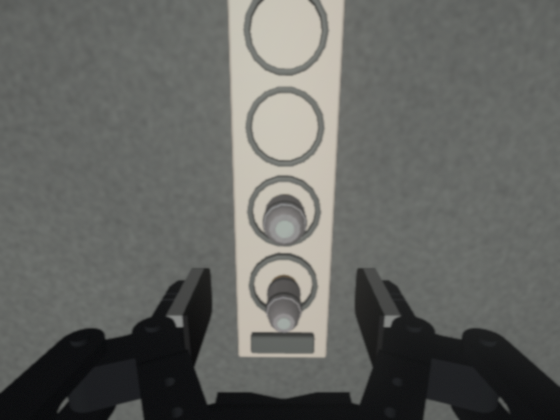

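The picture shows rings 1 and 2 empty, lens a standing at (284,228) in ring 3 and lens b at (284,322) in ring 4, both still upright. I'll check both nose positions, then grip a.

```bash
python3 -c "
from h import *
P=np.load('g3.npy');print(onz(P,[(284,228)],46),onz(P,[(284,322)],55))"
python3 jog.py '-1.2 .4 25 0 0 0;0 0 25 0 0 0;0 0 25 0 0 0;0 0 15 0 0 0;0 0 8 0 0 0;0 0 1 0 0 0;0 0 0 0 0 0;0 0 0 0 0 0' 60
```

```text
[[ 504.35269446 -238.13135234]] [[ 487.17650868 -296.41482988]]
time_s: 19.7
position: [504.6, -240.2, 18.9]
eef_rot: [2.516, 1.88, 0.001]
contact_force: [-0.1, -0.0, -0.2]
width: 60.3
finger_force: 0.0
```

```bash
python3 jog.py '2 0 2 0 0 0;0 0 0 0 0 0;0 0 0 0 0 0'
python3 jog.py '0 0 0 0 0 0;0 0 0 0 0 0;0 0 0 0 0 0;0 0 0 0 0 0;0 0 0 0 0 0;0 0 0 0 0 0;0 0 0 0 0 0' 0 40
python3 jog.py '0 0 -5 0 0 0;0 0 -25 0 0 0;0 0 -30 0 0 0;0 0 -20 0 0 0;0 0 0 0 0 0;0 0 0 0 0 0'
python3 -c "
from h import *
plan(586.1,153.6,98,1.285,12)"
```

```text
time_s: 19.95
position: [504.8, -238.6, 16.7]
eef_rot: [2.517, 1.879, 0.001]
contact_force: [0.5, -0.1, -1.1]
width: 59.8
finger_force: 0.0
time_s: 20.53
position: [504.6, -238.8, 16.4]
eef_rot: [2.517, 1.879, 0.0]
contact_force: [-0.4, -0.1, 6.3]
width: 26.8
finger_force: 39.1
time_s: 21.03
position: [505.0, -239.1, 97.1]
eef_rot: [2.516, 1.878, 0.002]
contact_force: [-0.4, 0.9, -1.0]
width: 26.8
finger_force: 39.6
pos [ 505.  -239.1   97.1] h 1.282 row x12: [33.3  -2.79 -0.09] rz -0.0002 tilt [ 0.002 -0.001 -1.   ]
```

```bash
python3 jog.py '15 -1.3 0 0 0 0;30 -2.5 0 0 0 0;33 -2.8 0 0 0 0;33 -2.8 0 0 0 0;33 -2.8 0 0 0 0;33 -2.8 0 0 0 0;33 -2.8 0 0 0 0;33 -2.8 0 0 0 0;33 -2.8 0 0 0 0;33 -2.8 0 0 0 0;33 -2.8 0 0 0 0;30 -2.5 0 0 0 0;20 -1.8 0 0 0 0;8 -.6 0 0 0 0;0 0 0 0 0 0;0 0 0 0 0 0;0 0 0 0 0 0'
python3 -c "
from h import *
plan(586.1,153.6,16.4,1.285,1);c=save('p3')"
```

```text
time_s: 22.45
position: [585.2, 152.2, 95.4]
eef_rot: [2.519, 1.877, -0.003]
contact_force: [0.1, -0.3, -0.2]
width: 26.8
finger_force: 39.6
pos [585.2 152.2  95.4] h 1.281 row x1: [ 1.79  0.5  79.02] rz -0.0043 tilt [-0.001 -0.002 -1.   ]
```

View pics/p3.png

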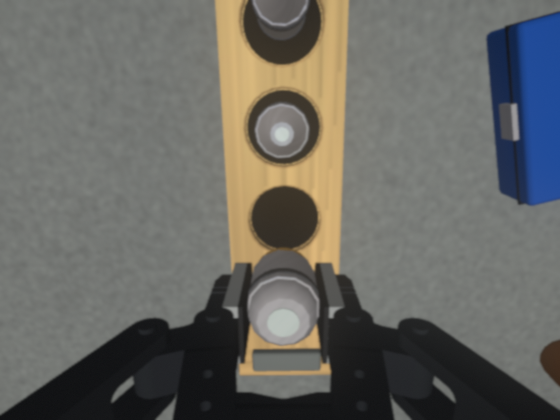

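Lens a is held upright above recess 3 (at (284,218)), and c stands centred in recess 2 at (282,130). Lower it.

```bash
python3 jog.py '0 .4 20 0 0 0;0 0 25 0 0 0;0 0 15 0 0 0;0 0 8 0 0 0;0 0 4 0 0 0;0 0 3 0 0 0;0 0 0 0 0 0;0 0 0 0 0 0'; python3 jog.py '0 0 1 0 0 0;0 0 1 0 0 0;0 0 0 0 0 0;0 0 0 0 0 0'
```

```text
time_s: 23.17
position: [586.5, 154.3, 21.7]
eef_rot: [2.517, 1.879, 0.001]
contact_force: [0.1, 0.7, -0.3]
width: 26.6
finger_force: 39.6
time_s: 23.5
position: [586.2, 154.5, 19.3]
eef_rot: [2.517, 1.879, 0.0]
contact_force: [0.5, 0.1, 1.2]
width: 26.5
finger_force: 39.6
```

```bash
python3 jog.py '0 0 1 0 0 0;0 0 1 0 0 0;0 0 0 0 0 0;0 0 0 0 0 0'; python3 jog.py '0 0 .7 0 0 0;0 0 0 0 0 0;0 0 0 0 0 0'
```

```text
time_s: 23.83
position: [586.0, 154.4, 16.9]
eef_rot: [-2.517, -1.879, 0.0]
contact_force: [-0.2, 0.4, -1.2]
width: 27.1
finger_force: 39.6
time_s: 24.08
position: [586.1, 154.4, 16.5]
eef_rot: [2.517, 1.879, 0.0]
contact_force: [-1.1, -0.1, 2.6]
width: 26.5
finger_force: 39.9
```

```bash
python3 jog.py '0 0 0 0 0 0;0 0 0 0 0 0;0 0 0 0 0 0;0 0 0 0 0 0;0 0 0 0 0 0' 60; python3 jog.py '0 0 -15 0 0 0;0 0 -30 0 0 0;0 0 -30 0 0 0;0 0 -25 0 0 0;0 0 0 0 0 0;0 0 0 0 0 0'
python3 -c "
from h import *
plan(487,-296.2,118,1.28,12)"
```

```text
time_s: 24.5
position: [586.1, 154.4, 16.3]
eef_rot: [-2.517, -1.879, 0.0]
contact_force: [0.4, 0.0, 0.3]
width: 60.4
finger_force: 0.0
time_s: 25.0
position: [586.9, 154.5, 117.8]
eef_rot: [2.517, 1.878, 0.004]
contact_force: [0.2, 0.7, -0.5]
width: 59.9
finger_force: 0.0
pos [586.9 154.5 117.8] h 1.282 row x12: [-38.37   2.74  -0.07] rz 0.0002 tilt [ 0.003  0.001 -1.   ]
```

```bash
python3 jog.py '-20 1.4 0 0 0 0;-36 2.7 0 0 0 0;-38 2.7 0 0 0 0;-38 2.7 0 0 0 0;-38 2.7 0 0 0 0;-38 2.7 0 0 0 0;-38 2.7 0 0 0 0;-38 2.7 0 0 0 0;-38 2.7 0 0 0 0;-38 2.7 0 0 0 0;-38 2.7 0 0 0 0;-36 2.7 0 0 0 0;-20 1.2 0 0 0 0;-6 .5 0 0 0 0;0 0 0 0 0 0;0 0 0 0 0 0;0 0 0 0 0 0'
python3 -c "
from h import *
plan(487,-296.2,17.5,1.28,1)"
```

```text
time_s: 26.42
position: [487.3, -293.8, 115.9]
eef_rot: [-2.514, -1.882, -0.001]
contact_force: [-0.1, 0.3, -0.7]
width: 60.1
finger_force: 0.0
pos [ 487.3 -293.8  115.9] h 1.285 row x1: [-2.46  0.43 98.4 ] rz 0.005 tilt [-0.     0.001 -1.   ]
```

```bash
python3 jog.py '-.5 .3 25 0 0 0;0 0 25 0 0 0;0 0 25 0 0 0;0 0 15 0 0 0;0 0 8 0 0 0;0 0 1 0 0 0;0 0 0 0 0 0;0 0 0 0 0 0;0 0 0 0 0 0' 60
python3 -c "
from h import *
plan(487,-296.2,17.5,1.28,1)"
```

```text
time_s: 27.17
position: [487.7, -296.6, 18.4]
eef_rot: [2.516, 1.879, 0.001]
contact_force: [-0.9, 0.5, -0.5]
width: 60.2
finger_force: 0.0
pos [ 487.7 -296.6   18.4] h 1.283 row x1: [ 0.17 -0.74  0.93] rz 0.0029 tilt [ 0.001 -0.001 -1.   ]
```

```bash
python3 jog.py '0 0 0 0 0 0;0 0 0 0 0 0;0 0 0 0 0 0;0 0 0 0 0 0;0 0 0 0 0 0;0 0 0 0 0 0;0 0 0 0 0 0' 0 40
python3 jog.py '0 0 -5 0 0 0;0 0 -25 0 0 0;0 0 -30 0 0 0;0 0 -20 0 0 0;0 0 0 0 0 0;0 0 0 0 0 0'
python3 -c "
from h import *
plan(570.2,98.4,98,1.285,12)"
```

```text
time_s: 27.75
position: [487.1, -296.8, 18.0]
eef_rot: [2.517, 1.879, 0.0]
contact_force: [-0.7, 0.6, 6.3]
width: 22.8
finger_force: 38.9
time_s: 28.25
position: [487.3, -297.0, 98.6]
eef_rot: [2.516, 1.877, 0.002]
contact_force: [-0.3, 0.9, -2.0]
width: 22.5
finger_force: 39.3
pos [ 487.3 -297.    98.6] h 1.282 row x12: [ 3.356e+01 -2.720e+00  2.000e-02] rz -0.0002 tilt [ 0.002 -0.001 -1.   ]
```

```bash
python3 jog.py '15 -1.3 0 0 0 0;30 -2.5 0 0 0 0;33 -2.7 0 0 0 0;33 -2.7 0 0 0 0;33 -2.7 0 0 0 0;33 -2.7 0 0 0 0;33 -2.7 0 0 0 0;33 -2.7 0 0 0 0;33 -2.7 0 0 0 0;33 -2.7 0 0 0 0;33 -2.7 0 0 0 0;30 -2.5 0 0 0 0;21 -1.8 0 0 0 0;9 -.6 0 0 0 0;0 0 0 0 0 0;0 0 0 0 0 0;0 0 0 0 0 0'
python3 -c "
from h import *
plan(570.2,98.4,18,1.285,1);c=save('p4')"
```

```text
time_s: 29.67
position: [568.9, 96.0, 96.8]
eef_rot: [2.519, 1.877, -0.003]
contact_force: [-0.4, -0.4, -0.3]
width: 22.6
finger_force: 39.3
pos [568.9  96.   96.8] h 1.281 row x1: [ 2.79  0.61 78.75] rz -0.0043 tilt [-0.002 -0.002 -1.   ]
```

View pics/p4.png

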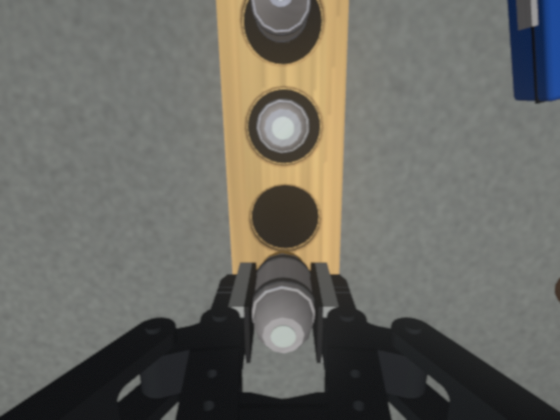

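Lens b is held above the last empty recess, 4 (at (285,217)), and a is centred in recess 3 at (283,127). Lower it.

```bash
python3 jog.py '1 .5 20 0 0 0;0 0 25 0 0 0;0 0 15 0 0 0;0 0 8 0 0 0;0 0 4 0 0 0;0 0 3 0 0 0;0 0 0 0 0 0;0 0 0 0 0 0'; python3 jog.py '0 0 1 0 0 0;0 0 1 0 0 0;0 0 1 0 0 0;0 0 0 0 0 0;0 0 0 0 0 0'
```

```text
time_s: 30.38
position: [570.7, 98.9, 23.0]
eef_rot: [2.517, 1.879, 0.001]
contact_force: [-0.4, 0.2, -1.6]
width: 22.5
finger_force: 39.3
time_s: 30.8
position: [570.4, 99.1, 19.4]
eef_rot: [2.517, 1.88, 0.0]
contact_force: [0.1, -0.3, -0.3]
width: 22.6
finger_force: 39.3
```

```bash
python3 jog.py '0 0 1 0 0 0;0 0 .5 0 0 0;0 0 0 0 0 0;0 0 0 0 0 0'; python3 jog.py '0 0 .5 0 0 0;0 0 0 0 0 0;0 0 0 0 0 0'
```

```text
time_s: 31.13
position: [570.4, 99.2, 18.1]
eef_rot: [2.517, 1.879, 0.0]
contact_force: [-1.3, -0.2, 2.7]
width: 22.5
finger_force: 39.8
time_s: 31.38
position: [570.4, 99.2, 18.0]
eef_rot: [2.517, 1.879, 0.001]
contact_force: [-3.5, 0.6, 9.2]
width: 22.9
finger_force: 40.5
```

Contact made; release, lift straight up and check from above.

```bash
python3 jog.py '0 0 0 0 0 0;0 0 0 0 0 0;0 0 0 0 0 0;0 0 0 0 0 0;0 0 0 0 0 0' 60; python3 jog.py '0 0 -15 0 0 0;0 0 -30 0 0 0;0 0 -35 0 0 0;0 0 -40 0 0 0;0 0 -40 0 0 0;0 0 -40 0 0 0;0 0 0 0 0 0;0 0 0 0 0 0;0 0 0 0 0 0'
python3 jog.py '30 0 0 0 0 0;30 0 0 0 0 0;0 0 0 0 0 0;0 0 0 0 0 0;0 0 0 0 0 0;0 0 0 0 0 0;0 0 0 0 0 0;0 0 0 0 0 0;0 0 0 0 0 0'
python3 -c "
from h import *
save('end')"
```

```text
time_s: 31.8
position: [570.3, 99.1, 17.2]
eef_rot: [-2.517, -1.879, 0.0]
contact_force: [-0.5, 0.6, -0.5]
width: 59.9
finger_force: 0.0
time_s: 32.55
position: [570.1, 98.8, 217.3]
eef_rot: [2.517, 1.879, -0.0]
contact_force: [0.1, -0.2, -1.3]
width: 60.0
finger_force: 0.0
time_s: 33.3
position: [587.4, 155.9, 217.3]
eef_rot: [2.518, 1.878, -0.0]
contact_force: [-0.1, 0.5, 0.9]
width: 60.4
finger_force: 0.0
```

View pics/end.png

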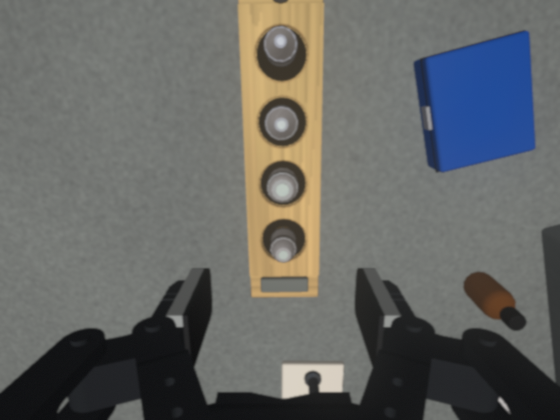

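All four stand upright and centred in their recesses, at (281,45), (282,122), (283,185) and (284,245). The bottle and box are where they were. Handing in.

```bash
python3 -c "
from plant import robot
print(robot.close_job())"
```

```text
the job is handed in; nothing more can be done
None
```

All four objectives (d, c, a, b counted from the post) stand upright and released in rack recesses 1–4, and the job was handed in at about 33 s; no verdict was returned.

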